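Turn a clamped watch to its index pin

ROBOT

A 6-joint arm with a two-finger parallel gripper is mounted at the origin on the work surface. World frame = base frame: x ahead of the robot, y to its left, z up, the work surface at z = 0. Lengths are in m, angles in rad, forces in N, time in s.
With the tool pointing down it reaches from about 0.225 to 0.875 m from the base axis. Payload 3.4 kg.
Tool frame: the origin (TCP) lies between the finger pads; the fingertips stand 14 mm ahead of it and the grasp point (between the pads) lies 5 mm behind it; z points along the fingers, y is the direction in which the jaws open and shut (so a half turn about z gives the same grasp; the last joint's range is limited). The gripper opens to 85 mm and grips with 20 to 120 N. Pads are 22 mm wide; open, the fingers measure 114 mm over their backs; the gripper's body (76 mm by 85 mm) begins 54 mm behind the grasp point. The pads swing forward as they close: fully open they stand 13 mm farther back than shut.
Start: joints at [-1.252, 0.276, 1.505, -0, 1.361, -0.121], TCP at [0.245, -0.52, 0.245] pointing down, gripper open.
Joint ranges: [-2.89, 2.89], [-0.75, 2.08], [0.22, 2.7], [-1.18, 4.32], [0.11, 2.71], [-2.7, 2.7]. Speed limits (rad/s): [2.57, 2.57, 3.14, 3.14, 3.14, 3.14].

INTERFACE

Orientations are given as a unit quaternion [w, x, y, z].
In Python, from rig import manip, get_image, job gives the robot as it stands. The module is installed in compiled form; this text tells all that it offers.
- The arm moves only by the tool step_arm, never from a script. Its argument "moves" is one flat list of numbers, 5 for each row, row after row: the shift along the tool's x, y, z as a fraction of full scale, then the turn about the tool's z as a fraction of full scale, then the gripper's target within -1 to 1 (shut at 1, half-way at 0, fully open at -1). In form: [dx, dy, dz, twist, hand, dx, dy, dz, twist, hand, ...]. A call has 1 to 5 rows; each row is the pose to reach, as a shift and turn from the pose commanded when the call began, along the tool's axes at that moment, turning the shorter way round; what a row does not reach only later rows make up. Full scale, the value 1, is 500 mm for a shift and pi rad for a turn. A row lasts 1/10 s, in which the tool goes at most 50 mm and 8.59 degrees, less where a joint would pass 70% of its speed; a pose out of reach is approached as far as the arm can. A call with a number of a shift or a turn outside -1 to 1 is refused whole. A call with a gripper value outside its range is refused whole. The fingers move at their own pace and stop on an object; "force" is the grip in N (left out, the last holds). Time passes only in rows, so rows that repeat a pose let the fingers close. It gives the time, the measured TCP pose, the force and the opening at its end, in the units of the state.
- manip.get_state(): the state, without advancing time (a new reading comes with each control period).
- get_image(name): name is "side" or "top"; returns a dict with "frame" (480x640x3 uint8, blue, green, red), "fx", "fy", "cx", "cy" (pixels), "k1" (the pictures are not rectified: a ray, as slopes to the right and down, at radius r is drawn at 1 + k1 r^2 times it, then the intrinsics apply), "rvec" (rotation vector, rad) and "tvec" (3), from world to camera coordinates, as OpenCV has them. Camera axes: x right, y down, z forward; pixel columns grow to the right and rows downward; lengths in m; the calibration is good to about 2 mm. A picture is of the moment at which its call begins. There is no depth.
- job.sign_off(): hands the job in, once; it reports no verdict.
The state is a dict: "clock": time; "qpos": joint angles; "qd": joint speeds; "effort": joint torques, N m; "position": TCP position; "ee_rot": TCP orientation; "contact_force": force on the tool from outside, world axes, zero at the start; "moment": the same for the moment, N m; "width": finger opening in m.
Only numpy, scipy, OpenCV 4.12 (cv2) and the standard library are available. Lean on these libraries where they do the work, as an engineer would, in place of code of your own. Each camera call takes 0.05 s, during which the arm holds its last target. There are 200 camera calls.

TASK

The wristwatch on the bench sits on a round holder that is clamped down by a strap. Back off the strap's T-bar screw about a quarter of a turn (never more than a third), turn the holder in its seat until the watch's crown points at the sharp cone-shaped index pin (not at the flat stud opposite), then tighten the screw fully home again, leaving the holder flat in its seat.

Things in the scene. Friction and masses are not known exactly. Their poses are not given: they have to be found in the camera images.
- clamp_screw (a joint): angle of the steel T-bar clamp screw, rad: 0 = home against its stop (strap presses on the holder with about 10 N); grows counter-clockwise seen from above as it is backed off. Starts at 0 to 0.12 (tight). The holder is free from about 0.5; at 1.2 the strap is about 1.8 mm clear. Turns with about 0.08 N m friction, stays where left, does not rise.
- screw_grip (a point): centre of the T-bar (steel, 46 long x 14 thick x 28 mm high) on the screw's vertical axis, 64 mm above the bench; x along the bar, z up; turns with the screw. Fixed on an aluminium plate 140 x 200 x 17 mm. Below it a dark steel strap (top 34 to 38 mm above the bench) reaches to the rim of the watch's holder, whose axis is 110 mm from the screw: keep fingertips 41 mm above the bench.
- watch_grip (a point): on the watch holder's vertical axis, 62 mm above the bench; z up, x towards the brass crown. Holder and watch are one loose piece, 0.25 kg: round flange (76 mm, 12 thick) in a 5 mm deep seat, 1.5 mm play; on it a wooden block, flat sides 32 mm apart along y (grip here), 46 mm long with a wedge nose at +x, top 66 mm above the bench; on that a 31 mm white-dialled watch, top 74 mm.
- index_tip (a point): tip of the steel index pin, a pointed cone 18 mm across and 22 mm high fixed on the plate, tip 39 mm above the bench and 60 mm from the holder's axis. The crown starts 45 to 85 degrees to one side of it. On the crown's other side stands a flat-topped stud of like width, 12 mm high, which is not the mark.
Mind the look-alikes: they are no part of the job. Leave any purple look-alike of the part that bears clamp_screw alone.

How it is judged:
By the outcome, as a careful person would: the job done as asked, in the order asked, and still so for the second after the job is handed in, with the robot touching nothing.
It also fails if it takes over 58 s, if anything falls off the work surface, if the arm or the gripper's body presses on something with over 40 N, if the wrist force passes 120 N, or if a joint passes its speed limit or range.

## Working session

There is one attempt and no reset: what is moved stays moved. The work goes in short steps, Python scripts to look and compute and a tool call to move; the robot and the scene stay as the last step left them, time stands still between calls to the robot, and variables do not carry over. Pictures are saved under pics/ and viewed, about 8 in all and at most 12, crops included, and the job is handed in when it is done.

Besides the shell and the picture viewer there is one more tool, called as name(argument=value, ...) on one line, values as JSON. step_arm: Moves the arm, as the interface text tells. Its arguments: {"type":"object","properties":{"moves":{"type":"array","items":{"type":"number","minimum":-1,"maximum":1}},"force":{"type":"number"}},"required":["moves"]}

```bash
mkdir -p pics; cat > h.py <<'E'
import numpy as np, cv2
from rig import manip, get_image, job
def ray(im,u,v):
    # undistort: drawn = (1+k1 r^2)*s
    d=np.array([(u-im['cx'])/im['fx'],(v-im['cy'])/im['fy']]); s=d.copy()
    for _ in range(30): s=d/(1+im['k1']*(s@s))
    R=cv2.Rodrigues(np.array(im['rvec'],float))[0]; t=np.array(im['tvec'],float).ravel()
    return -R.T@t, R.T@np.array([s[0],s[1],1.])
def onplane(im,u,v,z):
    o,d=ray(im,u,v); return o+d*(z-o[2])/d[2]
def proj(im,P):
    R=cv2.Rodrigues(np.array(im['rvec'],float))[0]; c=R@np.array(P,float)+np.array(im['tvec'],float).ravel()
    s=c[:2]/c[2]; s=s*(1+im['k1']*(s@s)); return im['fx']*s[0]+im['cx'],im['fy']*s[1]+im['cy']
E
python3 - <<'E'
from h import *
for n in('top','side'):
    im=get_image(n); cv2.imwrite(f'pics/{n}0.png',im['frame']); np.save(f'pics/{n}0.npy',im,allow_pickle=True)
    print(n,ray(im,320,240))
print(manip.get_state())
E
```

```text
top (array([ 0.33358083, -0.09838044,  0.88127584]), array([ 0.10376965, -0.01165761, -0.99455924]))
side (array([ 0.28086418, -0.82784971,  0.85193456]), array([ 0.13828108,  0.68084515, -0.71945501]))
{'clock': 0.1, 'qpos': array([-1.25198899e+00,  2.76553521e-01,  1.50601944e+00,  1.09985010e-06,
        1.36071190e+00, -1.21024417e-01]), 'qd': array([-0.00071921, -0.00154714, -0.00364256, -0.00035932, -0.00223835,
        0.00167567]), 'effort': array([ 1.08541662e-03, -4.17699194e+01, -2.46404493e+01, -1.96977958e-04,
        5.82134351e-03,  8.59533202e-06]), 'position': array([ 0.2446666 , -0.51984577,  0.24450864]), 'ee_rot': array([-8.42021990e-04,  9.75915480e-01,  2.18147335e-01, -8.30009153e-05]), 'contact_force': array([ 0.80765645, -0.12839473, -0.07704371]), 'moment': array([-0.00435153,  0.04078678,  0.03480529]), 'width': 0.08550946484592772}
```

View pics/top0.png

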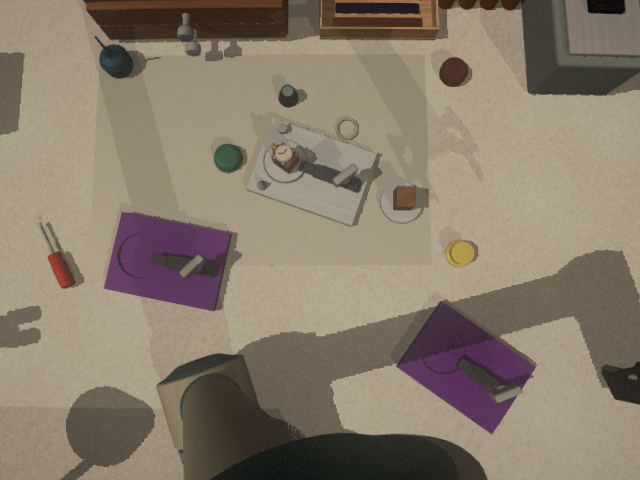

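View pics/side0.png

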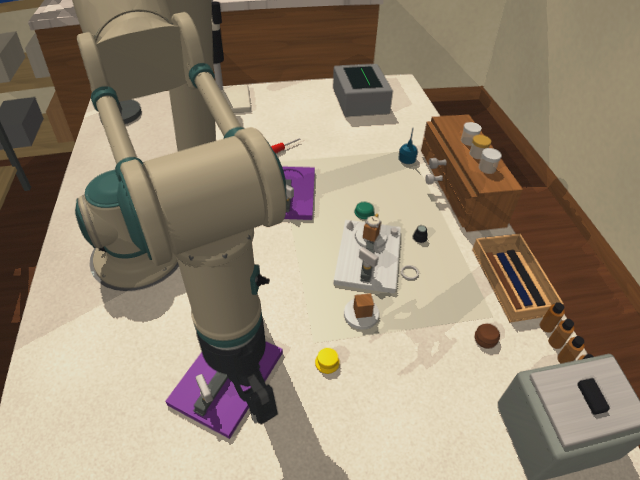

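The aluminium fixture is at top (313,172) and side (369,255). There are two purple look-alikes, at top (170,260) and (467,367), and a loose watchless holder at top (403,200). The real fixture is the aluminium one carrying the watch. I'll enlarge it to confirm.

```bash
python3 - <<'E'
import cv2,numpy as np
a=cv2.imread('pics/top0.png')[110:235,240:390]; b=cv2.imread('pics/side0.png')[195:305,320:420]
a=cv2.resize(a,None,fx=5,fy=5,interpolation=cv2.INTER_CUBIC)[:, :]; cv2.imwrite('pics/c_top.png',a[:600])
cv2.imwrite('pics/c_side.png',cv2.resize(b,None,fx=5,fy=5,interpolation=cv2.INTER_CUBIC))
E
```

```text
(no output)
```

View pics/c_top.png

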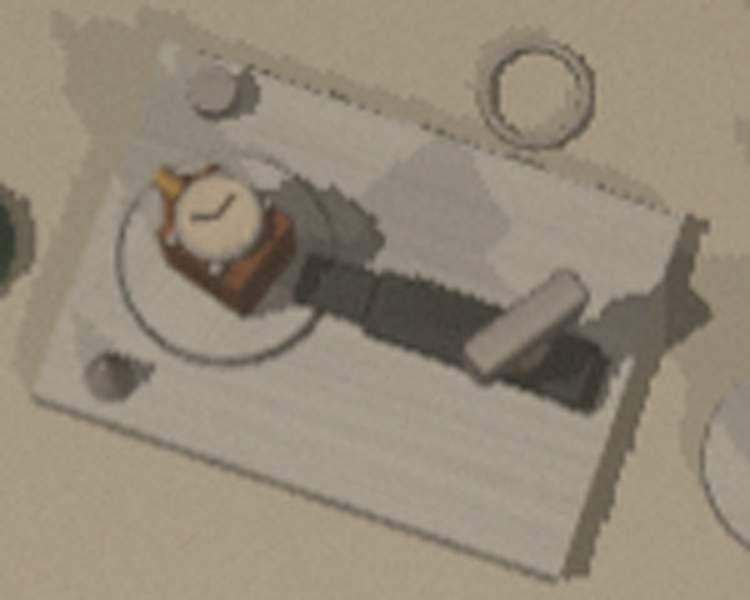

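View pics/c_side.png

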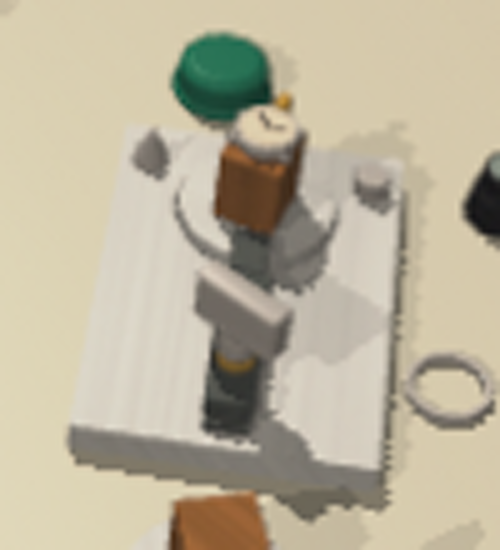

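```bash
python3 - <<'E'
from h import *
T=np.load('pics/top0.npy',allow_pickle=True).item(); S=np.load('pics/side0.npy',allow_pickle=True).item()
t=lambda x,y:((x+.5)/5-.5+240,(y+.5)/5-.5+110)
s=lambda x,y:((x+.5)/5-.5+320,(y+.5)/5-.5+195)
def tri(a,b):
    o1,d1=ray(T,*a);o2,d2=ray(S,*b)
    A=np.stack([d1,-d2],1);k=np.linalg.lstsq(A,o2-o1,rcond=None)[0]
    p,q=o1+k[0]*d1,o2+k[1]*d2; return (p+q)/2*1000,np.linalg.norm(p-q)*1000
P=lambda n,z,x,y,f=t,I=T:print(n,(onplane(I,*f(x,y),z)[:2]*1000).round(1))
for c in [(35,400),(165,45),(700,220),(560,578)]: P('plate',.017,*c)
P('seat',.0175,222,262)
P('bar top c',.078,527,325); P('bar e1',.078,573,283);P('bar e2',.078,478,365)
P('bar side e1',.078,205,270,s,S);P('bar side e2',.078,285,330,s,S)
P('cone top',.039,112,378);P('cone side',.039,150,131,s,S);print(tri(t(112,378),s(150,131)))
P('dial',.074,217,218);P('dial side',.074,266,130,s,S);P('crown',.070,168,183);P('crown side',.070,286,101,s,S)
# colour measures
f=T['frame'];hsv=cv2.cvtColor(f,cv2.COLOR_BGR2HSV)[110:235,240:390]
m=(hsv[...,0]>14)&(hsv[...,0]<24)&(hsv[...,1]>130)
ys,xs=np.nonzero(m);print(len(xs),xs.mean()*5,ys.mean()*5)
E
```

```text
plate [514.9  22.8]
plate [646.8 -22.8]
plate [ 580.8 -217. ]
plate [ 450.1 -164.8]
seat [565.3 -44.1]
bar top c [ 527.3 -150. ]
bar e1 [ 541.6 -165.6]
bar e2 [ 513.6 -133.5]
bar side e1 [ 513.8 -134.8]
bar side e2 [ 540.1 -174.6]
cone top [518.   -7.2]
cone side [520.3  -4.8]
(array([518.52038642,  -7.52320315,  41.53359497]), np.float64(2.018738655209626))
dial [565.4 -45.9]
dial side [564.4 -47.6]
crown [578.8 -28.9]
crown side [580.4 -25.4]
12 167.5 184.16666666666669
```

```bash
cat >> h.py <<'E'
from scipy.spatial.transform import Rotation as Ro
def st():
    s=manip.get_state(); w,x,y,z=s['ee_rot']; M=Ro.from_quat([x,y,z,w]).as_matrix()
    a=np.degrees(np.arctan2(M[1,0],M[0,0])); return s,M,a
def go(x,y,z,yaw):
    s,M,a=st(); d=M.T@(np.array([x,y,z])-s['position'])
    tw=-((yaw-a+180)%360-180)/180
    print('t',round(s['clock'],2),'pos',s['position'].round(4),'yaw',round(a,2),'w',round(s['width'],4),'tilt',M[2].round(4),'F',s['contact_force'].round(1),'M',s['moment'].round(2))
    print('move',(d/.5).round(4),round(tw,4),'mm',(d*1000).round(1))
E
python3 -c "
from h import *
go(.5275,-.150,.200,-51)"
```

```text
t 0.1 pos [ 0.2447 -0.5198  0.2445] yaw 25.2 w 0.0855 tilt [ 2.0e-04 -1.7e-03 -1.0e+00] F [ 0.8 -0.1 -0.1] M [-0.    0.04  0.03]
move [ 0.8268 -0.4283  0.0899] 0.4233 mm [ 413.4 -214.1   45. ]
```

step_arm(moves=[0.827, -0.428, 0.09, 0.423, -0.2, 0.827, -0.428, 0.09, 0.423, -0.2, 0.827, -0.428, 0.09, 0.423, -0.2, 0.827, -0.428, 0.09, 0.423, -0.2, 0.827, -0.428, 0.09, 0.423, -0.2], force=40)

```text
clock: 0.6
position: [0.3871, -0.3345, 0.2224]
ee_rot: [-0.0, 0.991, -0.132, -0.0]
contact_force: [0.2, -0.7, -0.1]
width: 0.0512
```

```bash
python3 -c "
from h import *
go(.5275,-.150,.200,-51)"
```

```text
t 0.6 pos [ 0.3871 -0.3345  0.2224] yaw -15.22 w 0.0512 tilt [-4.e-04 -4.e-04 -1.e+00] F [ 0.2 -0.7 -0.1] M [ 0.   -0.   -0.03]
move [ 0.174  -0.4298  0.0449] 0.1988 mm [  87.  -214.9   22.4]
```

step_arm(moves=[0.16, -0.41, 0.045, 0.19, -0.2, 0.16, -0.41, 0.045, 0.19, -0.2, 0.16, -0.41, 0.045, 0.19, -0.2, 0.16, -0.41, 0.045, 0.19, -0.2, 0.16, -0.41, 0.045, 0.19, -0.2])

```text
clock: 1.1
position: [0.5171, -0.1569, 0.1999]
ee_rot: [0.0, 0.909, -0.417, -0.0]
contact_force: [0.2, -0.3, 0.3]
width: 0.0514
```

step_arm(moves=[0, 0, 0, 0, -0.2, 0, 0, 0, 0, -0.2])

```text
clock: 1.3
position: [0.5164, -0.1579, 0.1998]
ee_rot: [0.0, 0.91, -0.414, -0.001]
contact_force: [0.2, 0.0, 0.1]
width: 0.051
```

```bash
python3 -c "
from h import *
go(.5275,-.150,.200,-51)
im=get_image('top');cv2.imwrite('pics/t1.png',im['frame']);c=im['frame'][110:235,240:390]
im=get_image('side');b=im['frame'][150:300,290:440]
cv2.imwrite('pics/c1.png',np.hstack([cv2.resize(c,(600,500)),cv2.resize(b,(500,500))])[:, :]) if 0 else cv2.imwrite('pics/c1.png',np.hstack([cv2.resize(c,(400,333)),cv2.resize(b,(333,333))]))
"
```

```text
t 1.3 pos [ 0.5164 -0.1579  0.1998] yaw -48.9 w 0.051 tilt [-0.001   0.0012 -1.    ] F [0.2 0.  0.1] M [-0.01 -0.03  0.02]
move [ 0.0028 -0.0271 -0.0005] 0.0117 mm [  1.4 -13.5  -0.2]
```

step_arm(moves=[0.003, -0.027, 0, 0.012, -0.2, 0.003, -0.027, 0.1, 0.012, -0.2, 0.003, -0.027, 0.18, 0.012, -0.2, 0.003, -0.027, 0.22, 0.012, -0.2, 0.003, -0.027, 0.22, 0.012, -0.2])

```text
clock: 1.9
position: [0.5245, -0.1515, 0.0875]
ee_rot: [0.0, 0.901, -0.433, -0.004]
contact_force: [-0.1, -0.8, 0.1]
width: 0.0516
```

```bash
python3 -c "
from h import *
go(.5275,-.150,.059,-51)
im=get_image('side');b=im['frame'][140:290,290:440]
cv2.imwrite('pics/c1.png',cv2.resize(b,(600,600)))
"
```

```text
t 1.9 pos [ 0.5245 -0.1515  0.0875] yaw -51.36 w 0.0516 tilt [-0.0061  0.0037 -1.    ] F [-0.1 -0.8  0.1] M [-0.   -0.03  0.01]
move [ 0.0017 -0.0068  0.057 ] -0.002 mm [ 0.8 -3.4 28.5]
```

View pics/c1.png

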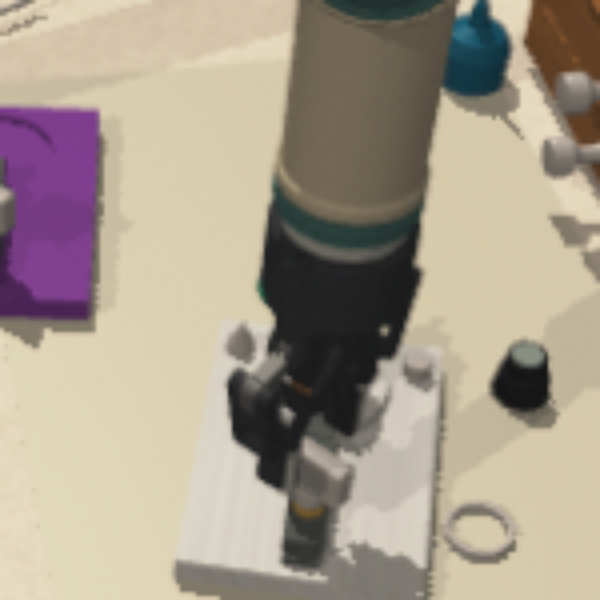

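The bar (crop ~(320,470)) lies between the two fingers. I'll descend and close on it.

step_arm(moves=[0.002, -0.007, 0.03, 0, -0.2, 0.002, -0.007, 0.055, 0, -0.2, 0.002, -0.007, 0.057, 0, -0.2, 0.002, -0.007, 0.057, 0, -0.2])

```text
clock: 2.35
position: [0.531, -0.15, 0.0624]
ee_rot: [0.0, 0.902, -0.433, 0.0]
contact_force: [0.6, 0.9, 0.2]
width: 0.0509
```

step_arm(moves=[0, 0, 0, 0, 0.4, 0, 0, 0, 0, 0.6, 0, 0, 0, 0, 0.7, 0, 0, 0, 0, 1, 0, 0, 0, 0, 1], force=20)

```text
clock: 2.85
position: [0.5295, -0.1512, 0.0628]
ee_rot: [0.002, 0.902, -0.431, -0.0]
contact_force: [-4.8, -4.7, 4.5]
width: 0.0175
```

```bash
python3 -c "
from h import *
go(.5275,-.150,.059,-51)"
```

```text
t 2.85 pos [ 0.5295 -0.1512  0.0628] yaw -51.12 w 0.0175 tilt [ 0.001   0.0041 -1.    ] F [-4.8 -4.7  4.5] M [-0.87  0.93  0.02]
move [-0.0045  0.0016  0.0075] -0.0007 mm [-2.2  0.8  3.8]
```

step_arm(moves=[0, 0.003, 0, 0, 1, 0, 0.003, 0, 0, 1, 0, 0.003, 0, 0, 1], force=20)

```text
clock: 3.15
position: [0.5295, -0.1513, 0.0627]
ee_rot: [0.001, 0.902, -0.432, 0.0]
contact_force: [-4.3, -3.5, 5.8]
width: 0.0173
```

```bash
python3 -c "
from h import *
go(.5275,-.150,.059,-51)"
```

```text
t 3.15 pos [ 0.5295 -0.1513  0.0627] yaw -51.19 w 0.0173 tilt [ 0.0012  0.0013 -1.    ] F [-4.3 -3.5  5.8] M [-0.55  0.68 -0.01]
move [-0.0046  0.0014  0.0075] -0.0011 mm [-2.3  0.7  3.7]
```

step_arm(moves=[0, 0, 0, 0, 1, 0, 0, 0, 0, 1, 0, 0, 0, 0, 1], force=60)

```text
clock: 3.45
position: [0.5295, -0.1513, 0.063]
ee_rot: [0.001, 0.902, -0.432, 0.0]
contact_force: [-3.0, -3.1, 7.5]
width: 0.014
```

```bash
python3 -c "
from h import *
go(.5275,-.150,.059,-51)
im=get_image('side');b=im['frame'][200:280,330:410]
cv2.imwrite('pics/c2.png',cv2.resize(b,(600,600)))
"
```

```text
t 3.45 pos [ 0.5295 -0.1513  0.063 ] yaw -51.18 w 0.014 tilt [ 0.0013  0.0014 -1.    ] F [-3.  -3.1  7.5] M [-0.55  0.79 -0.01]
move [-0.0046  0.0013  0.008 ] -0.001 mm [-2.3  0.7  4. ]
```

View pics/c2.png

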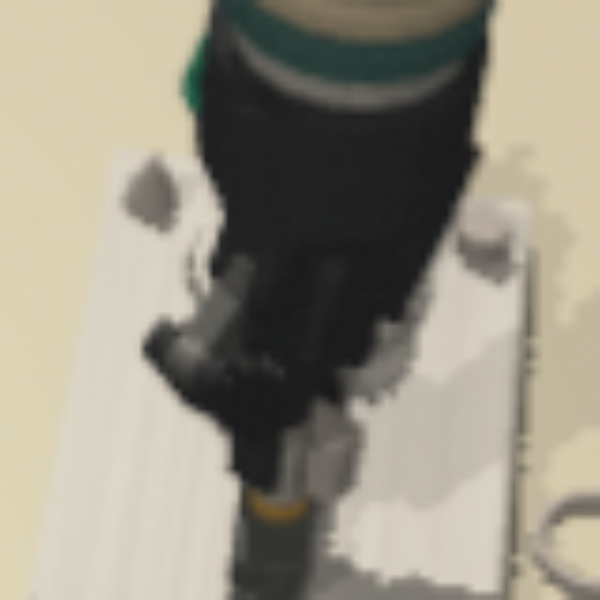

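The grip is on the bar (width 14.0 mm). Next I back it off counter-clockwise, which is negative twist.

step_arm(moves=[0, 0, 0, -0.04, 1, 0, 0, 0, -0.08, 1, 0, 0, 0, -0.12, 1, 0, 0, 0, -0.12, 1], force=60)

```text
clock: 3.9
position: [0.5296, -0.1512, 0.063]
ee_rot: [0.001, 0.967, -0.254, 0.0]
contact_force: [-3.6, -1.9, 7.5]
width: 0.0146
```

```bash
python3 -c "
from h import *
go(.5275,-.150,.063,35)"
```

```text
t 3.9 pos [ 0.5296 -0.1512  0.063 ] yaw -29.47 w 0.0146 tilt [ 8.0e-04  1.4e-03 -1.0e+00] F [-3.6 -1.9  7.5] M [-0.47  0.65  0.05]
move [-0.0048 -0.     -0.    ] -0.3582 mm [-2.4 -0.  -0. ]
```

step_arm(moves=[0, 0, 0, -0.04, 1, 0, 0, 0, -0.08, 1, 0, 0, 0, -0.12, 1, 0, 0, 0, -0.16, 1, 0, 0, 0, -0.2, 1])

```text
clock: 4.4
position: [0.5297, -0.1509, 0.063]
ee_rot: [0.001, 0.998, 0.058, 0.0]
contact_force: [-3.8, -2.1, 7.8]
width: 0.0144
```

step_arm(moves=[0, 0, 0, -0.04, 1, 0, 0, 0, -0.08, 1, 0, 0, 0, -0.12, 1, 0, 0, 0, -0.155, 1, 0, 0, 0, -0.155, 1])

```text
clock: 4.9
position: [0.5296, -0.1506, 0.063]
ee_rot: [0.0, 0.955, 0.296, -0.0]
contact_force: [-4.3, -0.9, 8.5]
width: 0.0144
```

```bash
python3 -c "
from h import *
go(.5275,-.150,.063,35)"
```

```text
t 4.9 pos [ 0.5296 -0.1506  0.063 ] yaw 34.39 w 0.0144 tilt [-3.e-04  5.e-04 -1.e+00] F [-4.3 -0.9  8.5] M [-0.19  0.63  0.06]
move [-0.0027 -0.0034 -0.    ] -0.0034 mm [-1.3 -1.7 -0. ]
```

step_arm(moves=[0, 0, 0, 0, 0.3, 0, 0, 0, 0, -0.3, 0, 0, 0, 0, -0.3, 0, 0, -0.08, 0, -0.3, 0, 0, -0.14, 0, -0.3])

```text
clock: 5.4
position: [0.5299, -0.1503, 0.1324]
ee_rot: [-0.0, 0.956, 0.295, -0.0]
contact_force: [0.6, -0.3, -0.6]
width: 0.0552
```

```bash
python3 -c "
from h import *
go(.567,-.0465,.13,55)
T=get_image('top');cv2.imwrite('pics/t2.png',T['frame'])
for n,p in dict(axis=(.567,-.0465,.024),tcp=(.5296,-.1506,.13)).items(): print(n,proj(T,p))
"
```

```text
t 5.4 pos [ 0.5299 -0.1503  0.1324] yaw 34.26 w 0.0552 tilt [-2.e-04 -1.e-03 -1.e+00] F [ 0.6 -0.3 -0.6] M [-0.05 -0.04 -0.  ]
move [ 0.1782 -0.1298  0.0048] -0.1152 mm [ 89.1 -64.9   2.4]
axis (np.float64(285.1179323987073), np.float64(160.10690857019827))
tcp (np.float64(347.41103482829305), np.float64(165.3124014434053))
```

step_arm(moves=[0.178, -0.13, 0.005, -0.115, -0.3, 0.178, -0.13, 0.005, -0.115, -0.3, 0.178, -0.13, 0.005, -0.115, -0.3, 0.178, -0.13, 0.005, -0.115, -0.3, 0.178, -0.13, 0.005, -0.115, -0.3])

```text
clock: 5.95
position: [0.5666, -0.0468, 0.129]
ee_rot: [0.0, 0.887, 0.461, -0.0]
contact_force: [0.6, 0.6, 0.3]
width: 0.0553
```

```bash
python3 -c "
from h import *
go(.567,-.0465,.057,55)
im=get_image('side');b=im['frame'][180:280,320:420]
cv2.imwrite('pics/c3.png',cv2.resize(b,(600,600)))
"
```

```text
t 5.95 pos [ 0.5666 -0.0468  0.129 ] yaw 54.93 w 0.0553 tilt [-8.e-04 -2.e-04 -1.e+00] F [0.6 0.6 0.3] M [-0.03  0.04  0.01]
move [0.0011 0.0003 0.144 ] -0.0004 mm [ 0.6  0.2 72. ]
```

View pics/c3.png

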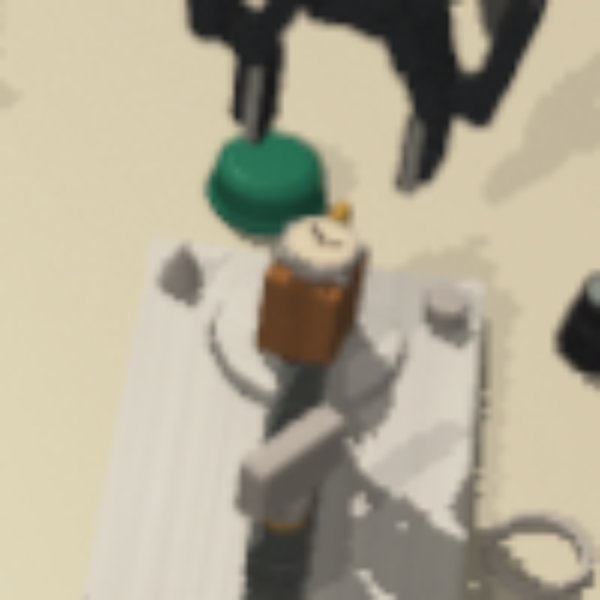

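The bar has turned about a quarter (crop (285,460)). The watch at (320,245) is clear and centred between the fingers, and the crown at (342,210) points away. I'll descend.

step_arm(moves=[0.001, 0, 0.06, 0, -0.3, 0.001, 0, 0.12, 0, -0.3, 0.001, 0, 0.14, 0, -0.3, 0.001, 0, 0.14, 0, -0.3])

```text
clock: 6.4
position: [0.5657, -0.0471, 0.0579]
ee_rot: [-0.001, 0.888, 0.461, -0.002]
contact_force: [0.1, -0.5, 0.1]
width: 0.0555
```

step_arm(moves=[0, 0, 0, 0, -0.1, 0, 0, 0, 0, 0.1, 0, 0, 0, 0, 0.3, 0, 0, 0, 0, 0.5, 0, 0, 0, 0, 0.5], force=20)

```text
clock: 6.9
position: [0.5681, -0.0467, 0.0609]
ee_rot: [0.001, 0.887, 0.461, 0.001]
contact_force: [-0.8, -0.6, 6.4]
width: 0.0316
```

```bash
python3 -c "
from h import *
go(.567,-.0465,.057,140.6)"
```

```text
t 6.9 pos [ 0.5681 -0.0467  0.0609] yaw 54.97 w 0.0316 tilt [ 8.0e-04  2.9e-03 -1.0e+00] F [-0.8 -0.6  6.4] M [-0.11  0.17 -0.04]
move [-0.001  -0.0019  0.0078] -0.4757 mm [-0.5 -1.   3.9]
```

step_arm(moves=[0, 0, -0.004, 0, 0.6, 0, 0, -0.004, 0, 0.6, 0, 0, -0.004, -0.03, 0.6, 0, 0, -0.004, -0.06, 0.6, 0, 0, -0.004, -0.06, 0.6], force=40)

```text
clock: 7.4
position: [0.5669, -0.0461, 0.0611]
ee_rot: [-0.0, 0.84, 0.543, -0.0]
contact_force: [0.1, -0.0, -1.2]
width: 0.0311
```

```bash
python3 -c "
from h import *
go(.567,-.0465,.06,140.6)"
```

```text
t 7.4 pos [ 0.5669 -0.0461  0.0611] yaw 65.75 w 0.0311 tilt [-0.e+00 -6.e-04 -1.e+00] F [ 0.1 -0.  -1.2] M [ 0.06 -0.01  0.02]
move [-0.0005  0.0006  0.0021] -0.4158 mm [-0.3  0.3  1.1]
```

step_arm(moves=[0, 0, 0.002, -0.04, 0.6, 0, 0, 0.002, -0.08, 0.6, 0, 0, 0.002, -0.12, 0.6, 0, 0, 0.002, -0.16, 0.6, 0, 0, 0.002, -0.2, 0.6])

```text
clock: 7.9
position: [0.5669, -0.0466, 0.061]
ee_rot: [0.0, 0.63, 0.777, -0.0]
contact_force: [-1.6, -1.0, 3.9]
width: 0.031
```

step_arm(moves=[0, 0, 0, -0.04, 0.6, 0, 0, 0, -0.08, 0.6, 0, 0, 0, -0.12, 0.6, 0, 0, 0, -0.16, 0.6, 0, 0, 0, -0.2, 0.6])

```text
clock: 8.4
position: [0.5662, -0.0469, 0.061]
ee_rot: [-0.001, 0.359, 0.933, -0.001]
contact_force: [-2.9, -2.9, 6.5]
width: 0.0312
```

```bash
python3 -c "
from h import *
go(.567,-.0465,.06,140.6)"
```

```text
t 8.4 pos [ 0.5662 -0.0469  0.061 ] yaw 137.91 w 0.0312 tilt [ 5.0e-04 -1.8e-03 -1.0e+00] F [-2.9 -2.9  6.5] M [-0.33  0.51 -0.23]
move [-0.0008  0.0016  0.002 ] -0.0149 mm [-0.4  0.8  1. ]
```

step_arm(moves=[0, 0, 0, -0.012, 0.6, 0, 0, 0, -0.012, 0.6, 0, 0, 0, -0.012, 0.6])

```text
clock: 8.7
position: [0.5661, -0.0468, 0.061]
ee_rot: [-0.001, 0.344, 0.939, -0.001]
contact_force: [-3.5, -1.0, 5.9]
width: 0.0311
```

```bash
python3 -c "
from h import *
go(.567,-.0465,.06,140.6)"
```

```text
t 8.7 pos [ 0.5661 -0.0468  0.061 ] yaw 139.82 w 0.0311 tilt [ 7.0e-04 -1.8e-03 -1.0e+00] F [-3.5 -1.   5.9] M [-0.15  0.44  0.  ]
move [-0.001   0.0016  0.0021] -0.0044 mm [-0.5  0.8  1. ]
```

step_arm(moves=[0, 0, 0, 0, 0.2, 0, 0, 0, 0, -0.3, 0, 0, 0, 0, -0.3, 0, 0, -0.08, 0, -0.3, 0, 0, -0.14, 0, -0.3])

```text
clock: 9.2
position: [0.567, -0.0462, 0.1309]
ee_rot: [-0.001, 0.343, 0.939, -0.0]
contact_force: [0.9, -0.1, 0.3]
width: 0.0557
```

```bash
python3 -c "
from h import *
go(.45,-.30,.2,35)"
```

```text
t 9.2 pos [ 0.567  -0.0462  0.1309] yaw 139.89 w 0.0557 tilt [ 9.e-04 -4.e-04 -1.e+00] F [ 0.9 -0.1  0.3] M [ 0.04 -0.09 -0.04]
move [-0.1479 -0.5391 -0.1381] 0.5827 mm [ -74.  -269.6  -69.1]
```

step_arm(moves=[-0.15, -0.54, -0.14, 0.58, -0.3, -0.15, -0.54, -0.14, 0.58, -0.3, -0.15, -0.54, -0.14, 0.58, -0.3, -0.15, -0.54, -0.14, 0.58, -0.3, -0.15, -0.54, -0.14, 0.58, -0.3])

```text
clock: 9.7
position: [0.4654, -0.2683, 0.1914]
ee_rot: [0.0, 0.665, 0.747, 0.0]
contact_force: [0.6, -1.4, -0.3]
width: 0.0557
```

step_arm(moves=[0, 0, 0, 0.2, -0.3, 0, 0, 0, 0.2, -0.3, 0, 0, 0, 0.2, -0.3, 0, 0, 0, 0.2, -0.3, 0, 0, 0, 0.2, -0.3])

```text
clock: 10.2
position: [0.4662, -0.2669, 0.1908]
ee_rot: [-0.0, 0.862, 0.506, 0.0]
contact_force: [0.7, 0.4, 0.5]
width: 0.0558
```

```bash
python3 -c "
from h import *
go(.5296,-.1506,.13,34.3)
T=get_image('top');np.save('pics/T3.npy',T,allow_pickle=True);c=cv2.resize(T['frame'][110:220,240:375],None,fx=5,fy=5,interpolation=cv2.INTER_CUBIC)
cv2.imwrite('pics/c4.png',c)
"
```

```text
t 10.2 pos [ 0.4662 -0.2669  0.1908] yaw 60.85 w 0.0558 tilt [ 1.e-04 -2.e-04 -1.e+00] F [0.7 0.4 0.5] M [-0.02  0.03 -0.05]
move [ 0.2649 -0.0026  0.1216] 0.1475 mm [132.4  -1.3  60.8]
```

View pics/c4.png

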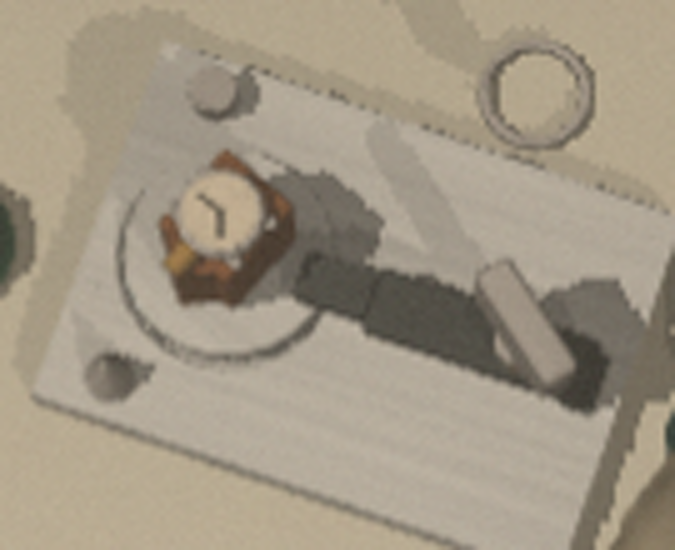

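The crown (crop (180,261)) now points toward the cone (112,378), not the stud (213,90). I'll check the bearings numerically.

```bash
python3 - <<'E'
from h import *
T=np.load('pics/T3.npy',allow_pickle=True).item()
f=T['frame'];sub=f[110:220,240:375];hsv=cv2.cvtColor(sub,cv2.COLOR_BGR2HSV)
def cen(m,lim):
    ys,xs=np.nonzero(m);k=(xs>lim[0])&(xs<lim[1])&(ys>lim[2])&(ys<lim[3]);return len(xs[k]),xs[k].mean()+240,ys[k].mean()+110
H,S,V=[hsv[...,i].astype(int) for i in range(3)]
n,u,v=cen((H>14)&(H<26)&(S>130),(25,60,25,65));print('crown',n,u,v);c=onplane(T,u,v,.070)
n,u,v=cen((V>165)&(H>10)&(H<25)&(S>40)&(S<110),(33,55,32,54));print('dial',n,u,v);d=onplane(T,u,v,.074)
k=onplane(T,240+112.5/5-.5,110+378.5/5-.5,.039)
print(c,d,k)
b=lambda a,p:np.degrees(np.arctan2(p[1]-a[1],p[0]-a[0]))
ax=np.array([.5655,-.0455])
print('crown from dial',b(d,c),'cone from dial',b(d,k),'from axis',b(ax,c),b(ax,k))
E
```

```text
crown 4 275.25 160.75
dial 172 283.3953488372093 151.82558139534882
[ 0.55340741 -0.03256633  0.07      ] [ 0.56775491 -0.04654172  0.074     ] [ 0.51804545 -0.00718902  0.039     ]
crown from dial 135.75271693681813 cone from dial 141.6329560182982 from axis 133.0751414256961 141.0853903321557
```

```bash
python3 - <<'E'
from h import *
T=np.load('pics/T3.npy',allow_pickle=True).item()
S=get_image('side');np.save('pics/S3.npy',S,allow_pickle=True)
a=cv2.resize(T['frame'][140:200,255:305],None,fx=10,fy=10,interpolation=cv2.INTER_CUBIC)[:600]
x,y=[int(i) for i in proj(S,(.545,-.03,.04))];print(x,y)
b=cv2.resize(S['frame'][y-30:y+30,x-15:x+15],None,fx=10,fy=10,interpolation=cv2.INTER_CUBIC)
cv2.imwrite('pics/c5.png',np.hstack([a,b]))
E
```

```text
361 226
```

View pics/c5.png

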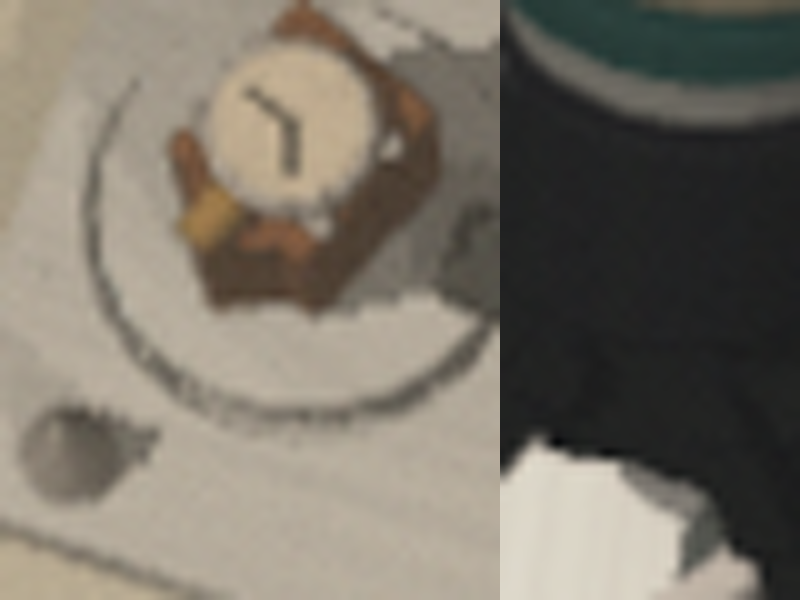

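```bash
python3 - <<'E'
from h import *
from scipy.optimize import least_squares
T=np.load('pics/T3.npy',allow_pickle=True).item(); S0=np.load('pics/side0.npy',allow_pickle=True).item()
p=lambda x,y:(255+(x+.5)/10-.5,140+(y+.5)/10-.5)
base=onplane(T,*p(71,452),.017)[:2]
ring=np.array([onplane(T,*p(x,y),.022)[:2] for x,y in [(135,85),(92,190),(105,290),(165,368),(225,398),(290,412),(400,388),(490,325)]])
r=least_squares(lambda q:np.hypot(*(ring-q[:2]).T)-q[2],[.566,-.046,.038]).x
d=onplane(T,*p(292,127),.074)[:2]; c=onplane(T,*p(208,219),.0695)[:2]
s=lambda x,y:((x+.5)/5-.5+320,(y+.5)/5-.5+195)
ts=onplane(S0,*s(150,131),.039)[:2]; ds=onplane(S0,*s(266,130),.074)[:2]
b=lambda a,q:round(np.degrees(np.arctan2(*(q-a)[::-1])),1)
print('base',base,'ring',r,'dial',d,'crown',c)
print('cone from ring',b(r[:2],base),np.hypot(*(base-r[:2])),'cone from dial',b(d,base),np.hypot(*(base-d)),'crown from dial',b(d,c),'from ring',b(r[:2],c))
print('side: tip',ts,'dial',ds,b(ds,ts),np.hypot(*(ts-ds)))
E
```

```text
base [ 0.52368843 -0.00417011] ring [ 0.56788306 -0.04662794  0.03870131] dial [ 0.56701555 -0.04714515] crown [ 0.5523251  -0.03270444]
cone from ring 136.1 0.06128484381057318 cone from dial 135.2 0.06102534629605182 crown from dial 135.5 from ring 138.2
side: tip [ 0.52031208 -0.00483116] dial [ 0.56439891 -0.04758546] 135.9 0.06141318319189034
```

Three estimates put the cone's bearing near 136° (136.1, 135.2, 135.9). The jaws left the crown at 139.8°, so I'll regrip and turn it back about 4°.

```bash
python3 -c "
from h import *
go(.5667,-.0466,.131,139.8)"
```

```text
t 10.3 pos [ 0.4663 -0.2668  0.1908] yaw 61.07 w 0.0558 tilt [ 0.e+00 -2.e-04 -1.e+00] F [ 0.4 -0.   0.6] M [ 0.   -0.02 -0.01]
move [ 0.4826 -0.0373  0.1196] -0.4374 mm [241.3 -18.7  59.8]
```

step_arm(moves=[0.483, -0.037, 0.12, -0.437, -0.3, 0.483, -0.037, 0.12, -0.437, -0.3, 0.483, -0.037, 0.12, -0.437, -0.3, 0.483, -0.037, 0.12, -0.437, -0.3, 0.483, -0.037, 0.12, -0.437, -0.3])

```text
clock: 10.8
position: [0.568, -0.0449, 0.1306]
ee_rot: [0.0, 0.613, 0.79, 0.0]
contact_force: [0.9, -1.3, 0.9]
width: 0.0556
```

step_arm(moves=[0, 0, 0, -0.2, -0.3, 0, 0, 0, -0.2, -0.3, 0, 0, 0, -0.2, -0.3, 0, 0, 0, -0.2, -0.3, 0, 0, 0, -0.2, -0.3])

```text
clock: 11.3
position: [0.5674, -0.0465, 0.1308]
ee_rot: [-0.0, 0.341, 0.94, -0.0]
contact_force: [0.1, 0.5, -0.6]
width: 0.0556
```

```bash
python3 -c "
from h import *
go(.5667,-.0466,.061,139.8)"
```

```text
t 11.3 pos [ 0.5674 -0.0465  0.1308] yaw 140.12 w 0.0556 tilt [ 0.e+00 -1.e-04 -1.e+00] F [ 0.1  0.5 -0.6] M [-0.   -0.04 -0.04]
move [ 0.001  -0.001   0.1397] 0.0018 mm [ 0.5 -0.5 69.8]
```

step_arm(moves=[0.001, 0, 0.06, 0.002, -0.3, 0.001, 0, 0.12, 0.002, -0.3, 0.001, 0, 0.145, 0.002, -0.3, 0.001, 0, 0.145, 0.002, -0.3, 0.001, 0, 0.145, 0.002, 0])

```text
clock: 11.8
position: [0.5677, -0.0467, 0.059]
ee_rot: [0.001, 0.346, 0.938, 0.0]
contact_force: [0.3, -0.2, -0.1]
width: 0.0433
```

step_arm(moves=[0, 0, 0, 0, 0.1, 0, 0, 0, 0, 0.3, 0, 0, 0, 0, 0.6, 0, 0, 0, 0, 0.6, 0, 0, -0.003, 0, 0.6], force=40)

```text
clock: 12.3
position: [0.5673, -0.0465, 0.0605]
ee_rot: [0.001, 0.346, 0.938, 0.0]
contact_force: [0.8, 0.1, -0.9]
width: 0.0313
```

```bash
python3 -c "
from h import *
go(.5667,-.0466,.059,136.2)"
```

```text
t 12.3 pos [ 0.5673 -0.0465  0.0605] yaw 139.55 w 0.0313 tilt [-1.1e-03  8.0e-04 -1.0e+00] F [ 0.8  0.1 -0.9] M [-0.03  0.02  0.05]
move [ 0.0008 -0.0009  0.0031] 0.0186 mm [ 0.4 -0.4  1.5]
```

step_arm(moves=[0, 0, 0.002, 0.01, 0.6, 0, 0, 0.002, 0.019, 0.6, 0, 0, 0.002, 0.019, 0.6, 0, 0, 0.002, 0.019, 0.6])

```text
clock: 12.7
position: [0.567, -0.046, 0.06]
ee_rot: [0.0, 0.374, 0.928, 0.0]
contact_force: [-2.8, 1.4, 7.1]
width: 0.0314
```

```bash
python3 -c "
from h import *
go(.5667,-.0466,.059,136.2)"
```

```text
t 12.7 pos [ 0.567 -0.046  0.06 ] yaw 136.13 w 0.0314 tilt [-2.e-04  9.e-04 -1.e+00] F [-2.8  1.4  7.1] M [0.25 0.2  0.07]
move [-0.0003 -0.0013  0.002 ] -0.0004 mm [-0.1 -0.7  1. ]
```

Now I release, lift and return to the screw.

step_arm(moves=[0, 0, 0, 0, 0.3, 0, 0, 0, 0, -0.3, 0, 0, 0, 0, -0.3, 0, 0, -0.08, 0, -0.3, 0, 0, -0.14, 0, -0.3])

```text
clock: 13.2
position: [0.5668, -0.0465, 0.1294]
ee_rot: [-0.001, 0.374, 0.928, -0.0]
contact_force: [1.4, -0.3, 0.3]
width: 0.0551
```

```bash
python3 -c "
from h import *
go(.5296,-.1506,.130,34.3)"
```

```text
t 13.2 pos [ 0.5668 -0.0465  0.1294] yaw 136.13 w 0.0551 tilt [ 1.e-03 -6.e-04 -1.e+00] F [ 1.4 -0.3  0.3] M [-0.04 -0.07  0.01]
move [-0.0906 -0.2018 -0.0012] 0.5657 mm [ -45.3 -100.9   -0.6]
```

step_arm(moves=[-0.09, -0.202, -0.001, 0.04, -0.3, -0.09, -0.202, -0.001, 0.56, -0.3, -0.09, -0.202, -0.001, 0.56, -0.3, -0.09, -0.202, -0.001, 0.56, -0.3, -0.09, -0.202, -0.001, 0.56, -0.3])

```text
clock: 13.7
position: [0.5291, -0.1514, 0.1293]
ee_rot: [-0.0, 0.681, 0.732, 0.0]
contact_force: [0.7, -0.0, 0.7]
width: 0.0554
```

step_arm(moves=[0, 0, 0, 0.32, -0.3, 0, 0, 0, 0.32, -0.3, 0, 0, 0, 0.32, -0.3, 0, 0, 0, 0.32, -0.3, 0, 0, 0, 0.32, -0.3])

```text
clock: 14.2
position: [0.5294, -0.1505, 0.1292]
ee_rot: [-0.0, 0.902, 0.432, -0.0]
contact_force: [-0.3, 0.5, -1.0]
width: 0.0556
```

step_arm(moves=[0, 0, 0, 0.08, -0.3, 0, 0, 0, 0.08, -0.3, 0, 0, 0, 0.08, -0.3, 0, 0, 0, 0.08, -0.3])

```text
clock: 14.6
position: [0.5294, -0.1505, 0.1293]
ee_rot: [-0.0, 0.947, 0.32, -0.0]
contact_force: [-0.1, -0.1, -0.2]
width: 0.0554
```

```bash
python3 -c "
from h import *
go(.5296,-.1506,.062,34.3)"
```

```text
t 14.6 pos [ 0.5294 -0.1505  0.1293] yaw 37.31 w 0.0554 tilt [-1.e-04 -2.e-04 -1.e+00] F [-0.1 -0.1 -0.2] M [ 0.01 -0.01 -0.02]
move [0.0002 0.0004 0.1345] 0.0167 mm [ 0.1  0.2 67.3]
```

step_arm(moves=[0, 0, 0.06, 0.017, -0.3, 0, 0, 0.12, 0.017, -0.3, 0, 0, 0.136, 0.017, -0.3, 0, 0, 0.136, 0.017, -0.3, 0, 0, 0.136, 0.017, 0.1])

```text
clock: 15.1
position: [0.5302, -0.1508, 0.0623]
ee_rot: [0.001, 0.956, 0.294, 0.001]
contact_force: [0.1, 0.9, 0.1]
width: 0.0422
```

step_arm(moves=[0, 0, 0, 0, 0.4, 0, 0, 0, 0, 0.7, 0, 0, 0, 0, 1, 0, 0, 0, 0, 1, 0, 0, 0, 0, 1], force=60)

```text
clock: 15.6
position: [0.53, -0.1503, 0.0632]
ee_rot: [0.0, 0.956, 0.293, 0.001]
contact_force: [-1.2, 0.9, 4.7]
width: 0.014
```

```bash
python3 -c "
from h import *
go(.5296,-.1506,.062,-51.2)"
```

```text
t 15.6 pos [ 0.53   -0.1503  0.0632] yaw 34.12 w 0.014 tilt [ 0.0016  0.0014 -1.    ] F [-1.2  0.9  4.7] M [ 0.36  0.22 -0.07]
move [-0.001  -0.      0.0023] 0.474 mm [-0.5 -0.   1.2]
```

step_arm(moves=[0, 0, 0, 0.04, 1, 0, 0, 0, 0.08, 1, 0, 0, 0, 0.12, 1, 0, 0, 0, 0.16, 1, 0, 0, 0, 0.2, 1])

```text
clock: 16.1
position: [0.5303, -0.151, 0.0632]
ee_rot: [0.001, 1.0, -0.018, 0.001]
contact_force: [-0.5, -0.9, 3.5]
width: 0.014
```

step_arm(moves=[0, 0, 0, 0.04, 1, 0, 0, 0, 0.08, 1, 0, 0, 0, 0.12, 1, 0, 0, 0, 0.16, 1, 0, 0, 0, 0.2, 1])

```text
clock: 16.6
position: [0.53, -0.1517, 0.0632]
ee_rot: [0.001, 0.945, -0.326, 0.001]
contact_force: [-1.1, -2.5, 5.4]
width: 0.0144
```

step_arm(moves=[0, 0, 0, 0.04, 1, 0, 0, 0, 0.07, 1, 0, 0, 0, 0.07, 1])

```text
clock: 16.9
position: [0.5298, -0.1518, 0.0631]
ee_rot: [0.001, 0.905, -0.426, 0.001]
contact_force: [-2.6, -2.1, 5.7]
width: 0.0142
```

```bash
python3 -c "
from h import *
go(.5296,-.1506,.062,-51.2)"
```

```text
t 16.9 pos [ 0.5298 -0.1518  0.0631] yaw -50.46 w 0.0142 tilt [ 3.3e-03  7.0e-04 -1.0e+00] F [-2.6 -2.1  5.7] M [-0.47  0.39 -0.  ]
move [-0.0022 -0.0012  0.0022] 0.0041 mm [-1.1 -0.6  1.1]
```

step_arm(moves=[0, 0, 0, 0.02, 1, 0, 0, 0, 0.02, 1, 0, 0, 0, 0.02, 1])

```text
clock: 17.2
position: [0.5298, -0.1519, 0.0631]
ee_rot: [0.001, 0.891, -0.454, 0.001]
contact_force: [-3.4, -3.0, 5.6]
width: 0.0137
```

```bash
python3 -c "
from h import *
go(.5296,-.1506,.062,-54.1)"
```

```text
t 17.2 pos [ 0.5298 -0.1519  0.0631] yaw -53.94 w 0.0137 tilt [ 3.4e-03  6.0e-04 -1.0e+00] F [-3.4 -3.   5.6] M [-0.5   0.44  0.06]
move [-0.0023 -0.0012  0.0022] 0.0009 mm [-1.2 -0.6  1.1]
```

step_arm(moves=[0, 0, 0, 0.02, 1, 0, 0, 0, 0.02, 1, 0, 0, 0, 0.02, 1])

```text
clock: 17.5
position: [0.5298, -0.152, 0.0631]
ee_rot: [0.001, 0.877, -0.481, 0.001]
contact_force: [-2.7, -3.0, 6.2]
width: 0.0137
```

```bash
python3 -c "
from h import *
go(.5296,-.1506,.062,-57.7)"
```

```text
t 17.5 pos [ 0.5298 -0.152   0.0631] yaw -57.47 w 0.0137 tilt [ 3.7e-03  7.0e-04 -1.0e+00] F [-2.7 -3.   6.2] M [-0.53  0.42  0.44]
move [-0.0025 -0.0012  0.0023] 0.0013 mm [-1.2 -0.6  1.1]
```

step_arm(moves=[0, 0, 0, 0.015, 1, 0, 0, 0, 0.015, 1, 0, 0, 0, 0.015, 1], force=80)

```text
clock: 17.8
position: [0.5297, -0.152, 0.0632]
ee_rot: [0.002, 0.867, -0.499, 0.002]
contact_force: [-3.1, -1.8, 6.2]
width: 0.0136
```

```bash
python3 -c "
from h import *
go(.5296,-.1506,.062,-60.4)"
```

```text
t 17.8 pos [ 0.5297 -0.152   0.0632] yaw -59.89 w 0.0136 tilt [ 0.0044  0.0014 -1.    ] F [-3.1 -1.8  6.2] M [-0.39  0.4   1.7 ]
move [-0.0025 -0.0012  0.0024] 0.0029 mm [-1.2 -0.6  1.2]
```

step_arm(moves=[0, 0, 0, 0, 0.4, 0, 0, 0, 0, -0.3, 0, 0, 0, 0, -0.3, 0, 0, -0.1, 0, -0.3, 0, 0, -0.2, 0, -0.3])

```text
clock: 18.3
position: [0.5284, -0.1499, 0.161]
ee_rot: [0.0, 0.864, -0.503, -0.002]
contact_force: [0.9, -0.3, 0.3]
width: 0.0553
```

```bash
python3 -c "
from h import *
go(.36,-.37,.2,-20)"
```

```text
t 18.3 pos [ 0.5284 -0.1499  0.161 ] yaw -60.39 w 0.0553 tilt [-0.0038  0.0025 -1.    ] F [ 0.9 -0.3  0.3] M [-0.06 -0.08  0.02]
move [ 0.2159  0.5105 -0.0776] -0.2244 mm [107.9 255.3 -38.8]
```

step_arm(moves=[0.216, 0.51, -0.08, -0.2, -0.3, 0.216, 0.51, -0.08, -0.2, -0.3, 0.216, 0.51, -0.08, -0.2, -0.3, 0.216, 0.51, -0.08, -0.2, -0.3, 0.216, 0.51, -0.08, -0.2, -0.3])

```text
clock: 18.8
position: [0.3904, -0.3325, 0.1947]
ee_rot: [-0.0, 0.978, -0.209, 0.0]
contact_force: [1.1, -0.1, 0.8]
width: 0.0553
```

step_arm(moves=[0.04, 0.1, 0, 0, -0.3, 0.04, 0.1, 0, 0, -0.3, 0.04, 0.1, 0, 0, -0.3, 0.04, 0.1, 0, 0, -0.3])

```text
clock: 19.2
position: [0.3887, -0.3844, 0.1939]
ee_rot: [-0.001, 0.977, -0.211, -0.0]
contact_force: [-0.1, -0.6, -0.0]
width: 0.0555
```

```bash
python3 -c "
from h import *
T=get_image('top');S=get_image('side');np.save('pics/T4.npy',T,allow_pickle=True);np.save('pics/S4.npy',S,allow_pickle=True)
a=cv2.resize(T['frame'][125:205,250:340],None,fx=6,fy=6,interpolation=cv2.INTER_CUBIC)
b=cv2.resize(S['frame'][205:285,350:390],None,fx=6,fy=6,interpolation=cv2.INTER_CUBIC)
cv2.imwrite('pics/c6.png',np.hstack([a,b]));print(a.shape,b.shape, manip.get_state()['position'])
"
```

```text
(480, 540, 3) (480, 240, 3) [ 0.38897422 -0.38394498  0.19415183]
```

View pics/c6.png

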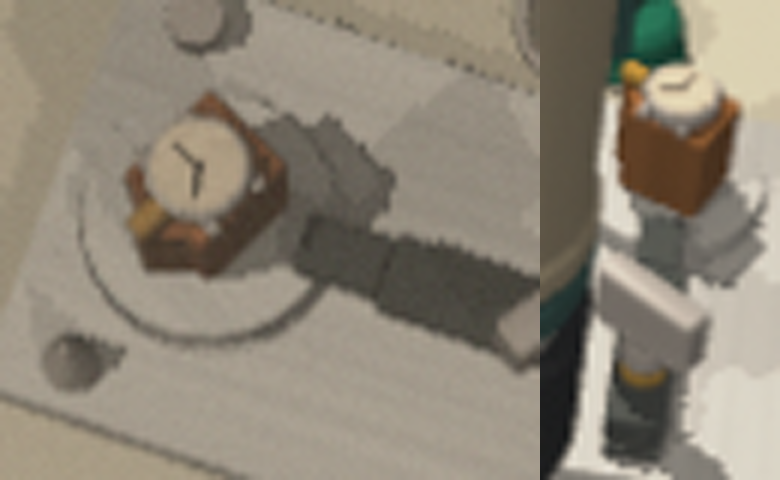

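```bash
python3 - <<'E'
from h import *
T=np.load('pics/T4.npy',allow_pickle=True).item();S=np.load('pics/S4.npy',allow_pickle=True).item()
t=lambda x,y:(250+(x+.5)/6-.5,125+(y+.5)/6-.5); s=lambda x,y:(350+(x-540+.5)/6-.5,205+(y+.5)/6-.5)
P=lambda x,y,z,f=t,I=T:onplane(I,*f(x,y),z)[:2]
b=lambda a,q:round(np.degrees(np.arctan2(*(q-a)[::-1])),1)
d=P(198,167,.074);c=P(148,218,.070);k=P(70,362,.017)
ds=P(683,92,.074,s,S);cs=P(634,72,.070,s,S)
print('top dial',d,'crown',b(d,c),np.hypot(*(c-d)),'cone',b(d,k)); print('side dial',ds,'crown',b(ds,cs),np.hypot(*(cs-ds)))
# block: top rear-right edge and lower side edge
print('rear top edge',b(P(211,93,.066),P(287,172,.066)),'side bottom edge',b(P(208,277,.03),P(285,197,.03)))
# stationary check: initial vs now bar line in side view
S0=np.load('pics/side0.npy',allow_pickle=True).item(); s0=lambda x,y:((x+.5)/5-.5+320,(y+.5)/5-.5+195)
print('bar top front edge init',b(P(197,284,.078,s0,S0),P(280,345-15,.078,s0,S0)),'now',b(P(600,262,.078,s,S),P(700,328,.078,s,S)))
E
```

```text
top dial [ 0.56673176 -0.04517527] crown 133.6 0.01974166198175412 cone 136.1
side dial [ 0.56642864 -0.04552873] crown 129.8 0.023525439842431137
rear top edge -136.9 side bottom edge -43.2
bar top front edge init -47.2 now -52.6
```

```bash
python3 -c "
from h import *
s=manip.get_state();print(s['clock'],s['contact_force'],abs(s['qd']).max());print(job.sign_off())"
```

```text
19.3 [ 0.07599025 -0.01579307  0.03323645] 0.004844456100470293
the job is handed in; nothing more can be done
None
```

The job is done and handed in at 19.3 s, with the arm clear of the fixture. Sign-off reported no verdict.

- **Screw, backed off:** I turned it about 85.5° counter-clockwise, just under a quarter turn and inside the limit.
- **Holder:** I turned it from about 55° to 139.8°, measured the cone's bearing at about 136°, then regripped and turned back to 136.1°.
- **Screw, tightened:** I turned it clockwise onto its stop. The wrist moment rose sharply to 1.7 N m, and the bar ended a few degrees past where it started.

**Last checks**
- **Cone bearing:** 135–136° from both cameras.
- **Crown bearing:** the checks disagree by a few degrees.
  - The jaws put it at 136.1° before release.
  - The top picture after tightening gave 133.6° by the crown itself, and 133–137° by the block's edges.
  - A rougher side-view reading gave 129.8°. I trusted the jaws over this one, because the crown is only a few pixels wide in it.
- **Flatness:** the seat ring looks even in the last picture, so the holder appears to sit flat. I judged this by eye only.
- **Other points:** wrist forces stayed under about 10 N in every reading, and the purple look-alikes were not touched.

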